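# Fit the steam pipe to the salon steamer

## Task

Fit the clean steam pipe to the steamer: lift it out of the drying stand, push it down into the outlet on top of the steamer until it snaps in and is fully home on its seat, pressing gently and never ramming it, then pull it up firmly (about 12 N) to make sure that it is locked. Leave it locked in, upright, its nozzle pointing out over the steamer's front panel, and let go; do not disturb the other things on the counter.

Things in the scene. Friction and masses are not known exactly. Their poses are not given: they have to be found in the camera images.
- pipe: The steam pipe: loose rigid steel, about 160 g, upright in either hole of the drying stand. Origin: centre of its lower end; z runs up the pipe, x the way its side nozzle points. Lower end: cone, 17.6 mm diameter growing to 20 over 2.2 mm; then 20 mm diameter; locking groove, 15 mm diameter, 12.5 to 20 mm up; 20 mm diameter to 38 mm. Never press it on the steamer with over 45 N.
- grip (a point): Middle of the pipe's black rubber grip sleeve (24 mm diameter, from 38 to 84 mm above the lower end), on the axis, 62 mm above the lower end; axes as the pipe's. Grip it here across y, the fingers either side of the nozzle's direction, with 40 N or more so that it does not slip. The elbow over it tops out 112 mm above the lower end.
- nozzle (a point): Tip of the pipe's level nozzle (21 mm thick), 65 mm out along the pipe's x and 102 mm above its lower end.
- steamer: The steamer, a white plastic box fixed to the counter, 190 x 180 x 95 mm. Origin: centre of its underside; its front panel (black timer knob, rocker switch) faces its -x, z is up. The deck round the outlet is 100 mm high; the clear water tank behind begins 47 mm behind the outlet's nominal axis and is 123 mm high, its filler cap 131 mm.
- outlet (a point): Over the middle of the outlet's round rubber boot, at the height of the steel fitting's flat rim, 134 mm over the counter, 30 mm from the steamer's origin towards its front; axes as the steamer's. The fitting (37 mm diameter) stands off-centre on the swivelling boot: its true axis lies 3.5 to 6.5 mm from this point, in any direction, not measured: find it by eye or feel. It gives sideways under 3 N.
- seat (a point): Level of the hard flat seat in the fitting, 28 mm below the rim (this point lies straight below outlet). The pipe is fully home when its lower end is on it. The bore is straight, 22 mm diameter: the pipe's cone enters it from up to about 2 mm off the true axis; further off, the pipe's end stops on the rim.
- latch (a point): Nominal level of the two spring latches in the bore, 15 mm below the rim. They resist the pipe from about 10 mm below the rim with up to some 15 N, then snap into the groove over its last 2 mm. The locked pipe has 2 mm of play upwards, then holds, and can be turned. Small black buttons on the fitting's sides would release it.
- stand: The drying stand, a fixed wooden block 85 x 190 x 40 mm with two holes, 25 mm in diameter and 28 mm deep, on its centre line at y = +55 and -55 mm. Origin: centre of its underside.
- shaving_brush: Shaving brush, 107 mm tall, upright in the stand's other hole. Origin: underside. Bystander.
- bowl: Steel mixing bowl, 110 mm across, 45 mm high. Origin: underside. Bystander.
- tint_brush: Flat black tint brush, 190 mm long, 8 mm thick, lying. Bystander.
- spray_bottle: Clear trigger spray bottle, 68 mm across, 169 mm high. Origin: underside. Bystander.
- developer: White plastic bottle, 68 mm across, 150 mm high. Origin: underside. Bystander.
- sachet_carton: Blue open carton with sachets, 60 x 100 x 112 mm. Origin: underside. Bystander.
- comb_jar: Glass jar with combs, 82 mm across, 150 mm high. Origin: underside. Bystander.
- clipper: Hair clipper lying on the counter, 170 x 42 x 36 mm. Origin: underside. Bystander.

How it is judged:
By the outcome, as a careful person would: the job done as asked, in the order asked, and still so for the second after the job is handed in, with the robot touching nothing.
It also fails if it takes over 72 s, if anything falls off the work surface, if the arm or the gripper's body presses on something with over 40 N, if the wrist force passes 120 N, or if a joint passes its speed limit or range.

## Robot

A 6-joint arm with a two-finger parallel gripper is mounted at the origin on the work surface. World frame = base frame: x ahead of the robot, y to its left, z up, the work surface at z = 0. Lengths are in mm, angles in rad, forces in N, time in s.
With the tool pointing down it reaches from about 275 to 750 mm from the base axis. Payload 10.2 kg.
Tool frame: the origin (TCP) lies midway between the tips of the shut fingers; the grasp point (between the pads) lies grasp_offset behind it (grasp_offset is the distance from the TCP to the grasp point, in mm); x points along the fingers, z is the direction in which the jaws open and shut, and the axes are right-handed (so a half turn about x gives the same grasp; the last joint's range is limited). The gripper opens to 85 mm and grips with 20 to 120 N. Pads are 22 mm wide; open, the fingers measure 114 mm over their backs; the gripper's body (76 mm by 85 mm) begins 54 mm behind the grasp point. The pads swing forward as they close: fully open they stand 13 mm farther back than shut.
Start: joints at [1.095, 0.313, 1.498, -0, 1.331, -0.223], TCP at [131.324, 508.316, 231.294] pointing down, gripper open.
Joint ranges: [-2.94, 2.94], [-0.97, 2.17], [0.19, 2.56], [-1.23, 4.37], [0.02, 3.11], [-2.88, 2.88]. Speed limits (rad/s): [2.39, 2.39, 3.01, 3.14, 3.14, 3.14].

## Interface

Orientations are given as a unit quaternion [w, x, y, z].
In Python, from rig import sense, capture, calibration, finish_job, grasp_offset gives the robot as it stands.
- The arm moves only by the shell command python3 -m jog 'ROWS' [FORCE]. ROWS is JSON, a list of rows, each an object with "linear": the shift along the tool's x, y, z scaled (see below), a list of three; "rotation": the turn, a rotation vector about the tool's x, y, z scaled (see below), a list of three; "grip": the finger opening in mm, from 0 to 85.4. A call has 1 to 20 rows; each row is the pose to reach, as a shift and turn from the pose measured when the call began, along the tool's axes at that moment; what a row does not reach only later rows make up. The controller multiplies each number of a shift by 0.3 m and each number of a turn by 0.5 rad. A row lasts 1/12 s, in which the tool goes at most 41.7 mm and 7.16 degrees, less where a joint would pass 70% of its speed; a pose out of reach is approached as far as the arm can. A call with a number of a shift or a turn outside -1 to 1 is refused whole. A call with a gripper value outside its range is refused whole. The fingers move at their own pace and stop on an object; FORCE is the grip in N (left out, the last holds). Time passes only in rows, so rows that repeat a pose let the fingers close. It gives the time, the measured TCP pose, the force and the opening at its end, in the units of the state.
- sense(): the state, without advancing time (a new reading comes with each control period).
- capture(name): name is "side" or "top" or "wrist"; returns (picture, depth): 384x512x3 uint8, red, green, blue; 384x512 float32, mm along the optical axis (not along the pixel's ray), 0 where there is no reading.
- calibration(name): a dict with "intrinsics" (3x3 intrinsics, pixels), "world_from_camera" (4x4, takes a point from camera to world coordinates). Camera axes: x right, y up, looking along -z (the intrinsics and any distortion apply to the point x, -y, -z); pixel columns grow to the right and rows downward; lengths in mm; the calibration is good to about 2 mm. A picture is of the moment at which its call begins: read the wrist's pose just before it. calibration takes no time and is no camera call; for the wrist camera it gives the pose at the moment of the call.
- finish_job(): hands the job in, once; it reports no verdict.
The state is a dict: "time_s": time; "joints": joint angles; "dq": joint speeds; "tau": joint torques, N m; "eef_pos": TCP position; "ee_rot": TCP orientation; "force": force on the tool from outside, world axes, zero at the start; "wrist_torque": the same for the moment, N m; "grip_width": opening from 0.0 (shut) to 1.0 (fully open).
Only numpy, scipy, OpenCV 4.12 (cv2) and the standard library are available. Lean on these libraries where they do the work, as an engineer would, in place of code of your own. Each camera call takes 0.05 s, during which the arm holds its last target.

## Working session

There is one attempt and no reset: what is moved stays moved. The work goes in short steps, Python scripts to look and compute and a shell command to move; the robot and the scene stay as the last step left them, time stands still between calls to the robot, and variables do not carry over. Pictures are saved under pics/ and viewed, and the job is handed in when it is done.

```bash
ls; mkdir -p pics; python3 - <<'E'
from rig import *
import rig,cv2
print(sense()); print(grasp_offset)
for n in("side","top","wrist"):
    c=calibration(n);print(n,c["intrinsics"],c["world_from_camera"].round(3) if hasattr(c["world_from_camera"],'round') else c["world_from_camera"], c.keys())
    p,d=capture(n); cv2.imwrite(f"pics/{n}0.png",p[:,:,::-1])
    import numpy as np; np.savez(f"pics/{n}0.npz",p=p,d=d,K=c["intrinsics"],T=c["world_from_camera"])
E
```

```text
pics
{'time_s': 0.0, 'joints': array([ 1.09456143e+00,  3.13467359e-01,  1.49840963e+00, -1.78875203e-05,
        1.33099388e+00, -2.23414373e-01]), 'dq': array([ 0.00111054,  0.00036139, -0.00031234,  0.00238289, -0.00266201,
        0.00207355]), 'tau': array([-1.41092904e-03, -4.12269080e+01, -2.59735537e+01, -2.82953542e-04,
        4.11071276e-03,  2.54248113e-05]), 'eef_pos': array([131.2293547 , 508.08079556, 230.736524  ]), 'ee_rot': array([ 0.5586392 , -0.43317084,  0.55945345,  0.43277835]), 'force': array([-0.71681271, -0.11380299,  0.54142979]), 'wrist_torque': array([-0.02492064,  0.09550893,  0.0222411 ]), 'grip_width': 0.9975008542465871}
18.700000000000003
side [[368.15911828   0.         254.48778779]
 [  0.         368.15911828 190.2620904 ]
 [  0.           0.           1.        ]] [[ 8.38000e-01  3.31000e-01 -4.34000e-01  9.86830e+01]
 [-5.46000e-01  5.16000e-01 -6.61000e-01 -7.36700e+02]
 [ 6.00000e-03  7.91000e-01  6.12000e-01  7.94346e+02]
 [ 0.00000e+00  0.00000e+00  0.00000e+00  1.00000e+00]] dict_keys(['intrinsics', 'world_from_camera'])
top [[389.51187866   0.         253.055436  ]
 [  0.         389.51187866 190.61546817]
 [  0.           0.           1.        ]] [[-3.500000e-02  9.780000e-01 -2.050000e-01  2.879660e+02]
 [-9.990000e-01 -3.500000e-02  5.000000e-03 -1.439000e+01]
 [-3.000000e-03  2.050000e-01  9.790000e-01  1.538354e+03]
 [ 0.000000e+00  0.000000e+00  0.000000e+00  1.000000e+00]] dict_keys(['intrinsics', 'world_from_camera'])
wrist [[295.93187595   0.         258.93386073]
 [  0.         295.93187595 194.31816691]
 [  0.           0.           1.        ]] [[ 2.51000e-01 -9.32000e-01 -2.62000e-01  6.41660e+01]
 [ 9.68000e-01  2.41000e-01  6.90000e-02  5.26242e+02]
 [-1.00000e-03 -2.71000e-01  9.63000e-01  3.72824e+02]
 [ 0.00000e+00  0.00000e+00  0.00000e+00  1.00000e+00]] dict_keys(['intrinsics', 'world_from_camera'])
```

View pics/side0.png

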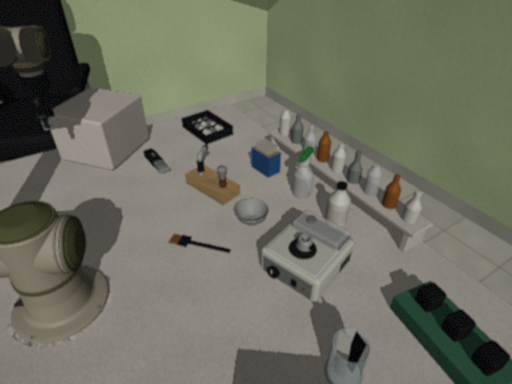

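View pics/top0.png

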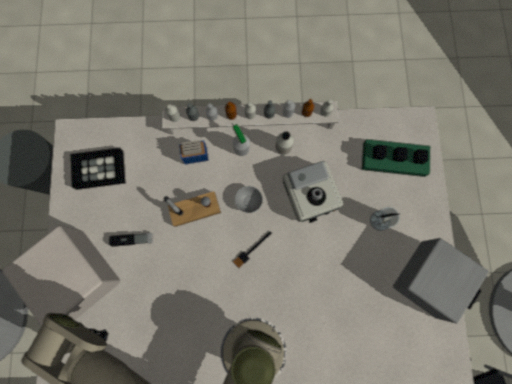

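View pics/wrist0.png

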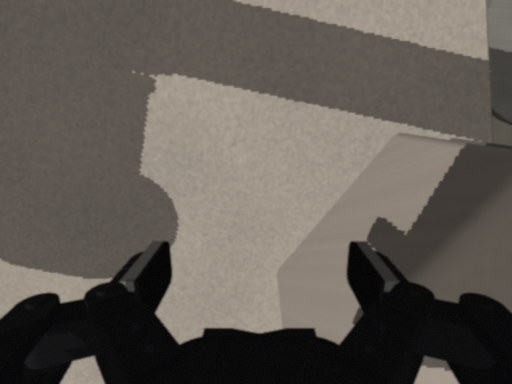

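The side view shows the stand at about (212,184), the pipe in its left hole near (203,160) and the steamer at (308,253). The top view shows the stand at (194,208), the pipe at (174,206) and the steamer outlet at (316,195). I'll zoom in on both.

```bash
python3 - <<'E'
import cv2,numpy as np
t=cv2.imread("pics/top0.png"); s=cv2.imread("pics/side0.png")
f=lambda im,x,y,w,h,k:cv2.resize(im[y:y+h,x:x+w],None,fx=k,fy=k,interpolation=cv2.INTER_CUBIC)
a=f(t,155,180,75,60,5);b=f(t,275,150,75,60,5)
c=f(s,175,135,75,72,5);d=f(s,255,205,105,100,5)
cv2.imwrite("pics/z1.png",np.hstack([a,b]));cv2.imwrite("pics/z2.png",c);cv2.imwrite("pics/z3.png",d)
E
```

```text
(no output)
```

View pics/z1.png

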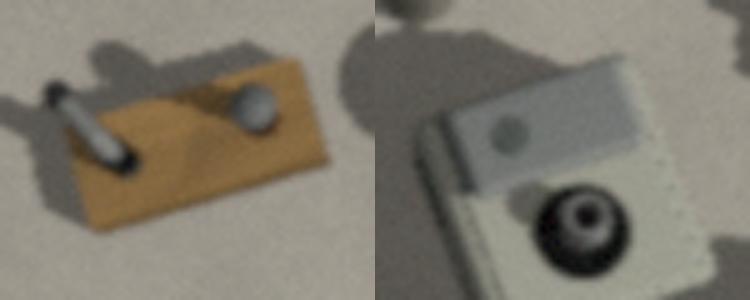

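View pics/z2.png

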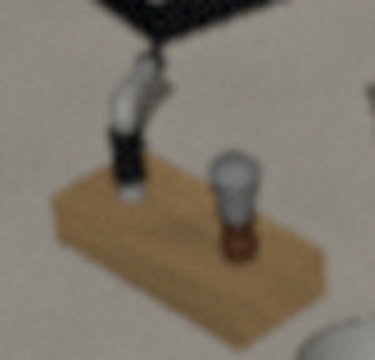

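View pics/z3.png

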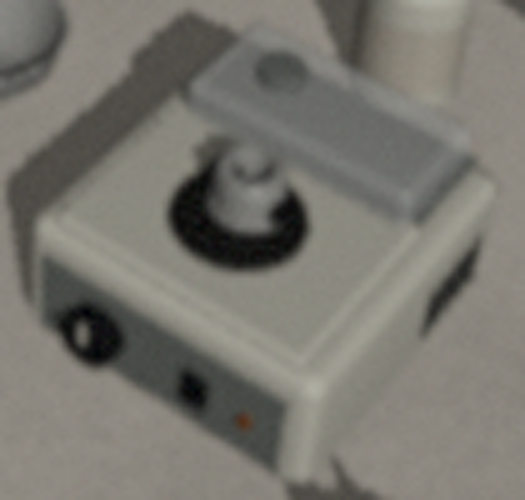

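```bash
cat > h.py <<'E'
import numpy as np,cv2
def load(n):
    z=np.load(f"pics/{n}.npz"); return z["p"],z["d"],z["K"],z["T"]
def ray(K,T,u,v):
    d=np.array([(u-K[0,2])/K[0,0],-(v-K[1,2])/K[1,1],-1.0]); return T[:3,3],T[:3,:3]@d
def onz(K,T,u,v,z):
    o,d=ray(K,T,u,v); return o+d*(z-o[2])/d[2]
def proj(K,T,p):
    c=T[:3,:3].T@(np.asarray(p,float)-T[:3,3]); return np.array([K[0,2]+K[0,0]*c[0]/-c[2],K[1,2]-K[1,1]*c[1]/-c[2]])
def tri(r1,r2):
    A=[];b=[]
    for o,d in (r1,r2):
        d=d/np.linalg.norm(d);M=np.eye(3)-np.outer(d,d);A.append(M);b.append(M@o)
    return np.linalg.lstsq(np.vstack(A),np.hstack(b),rcond=None)[0]
E
python3 - <<'E'
from h import *
p,d,K,T=load("top0")
h=cv2.cvtColor(p,cv2.COLOR_RGB2HSV)
m=((h[...,1]>95)&(h[...,2]>70)).astype(np.uint8)
m[:180]=0;m[240:]=0;m[:,:150]=0;m[:,235:]=0
m=cv2.morphologyEx(m,cv2.MORPH_CLOSE,np.ones((5,5)))
c=max(cv2.findContours(m,0,2)[0],key=cv2.contourArea)
hull=cv2.convexHull(c); r=cv2.minAreaRect(hull);print("rect",r, cv2.boxPoints(r))
for q in cv2.boxPoints(r): print(onz(K,T,*q,40).round(1))
c0=onz(K,T,*r[0],40);print("ctr",c0)
q=lambda x,y,ox,oy:(ox+(x+.5)/5-.5,oy+(y+.5)/5-.5)
print("tip",onz(K,T,*q(55,95,155,180),110)," elbow",onz(K,T,*q(122,155,155,180),110), "brush top",onz(K,T,*q(253,105,155,180),115))
print("boot",onz(K,T,*q(582-375,230,275,150),103),"rim",onz(K,T,*q(586-375,216,275,150),134))
print("cap",onz(K,T,*q(510-375,136,275,150),131))
p2,d2,K2,T2=load("side0")
q2=lambda x,y,ox,oy:(ox+(x+.5)/5-.5,oy+(y+.5)/5-.5)
print("side rim",onz(K2,T2,*q2(247,163,255,205),134),"boot",onz(K2,T2,*q2(240,225,255,205),103))
print("side grip ",onz(K2,T2,*q2(127,160,175,135),74), "tip",onz(K2,T2,*q2(152,62,175,135),114))
print("depth px", d2[163//5+205-0,49+255])
E
```

```text
rect ((193.32919311523438, 208.44955444335938), (22.26287269592285, 48.77413558959961), 72.75853729248047) [[166.73863 205.04662]
 [213.32106 190.59001]
 [219.91975 211.8525 ]
 [173.33733 226.3091 ]]
[556.3 317.1  40. ]
[607.4 134.6  40. ]
[522.1 110.2  40. ]
[472.1 290.8  40. ]
ctr [539.12457516 213.43707173  40.        ]
tip [568.29346865 306.14271752 110.        ]  elbow [521.20335397 255.9529225  110.        ] brush top [554.51064656 157.83786076 115.        ]
boot [ 561.04368446 -256.64007038  103.        ] rim [ 565.51547066 -255.06254826  134.        ]
cap [ 628.71660857 -203.28835122  131.        ]
side rim [ 566.60305069 -253.36363709  134.        ] boot [ 557.51309779 -263.22010077  103.        ]
side grip  [523.27875982 255.28145905  74.        ] tip [570.09409946 302.32788768 114.        ]
depth px 940.7382
```

```bash
python3 - <<'E'
from h import *
from scipy.spatial.transform import Rotation as R
from rig import sense
s=sense();w,x,y,z=s["ee_rot"];M=R.from_quat([x,y,z,w]).as_matrix();print(M.round(3))
print("jaw yaw",np.degrees(np.arctan2(M[1,2],M[0,2])),np.degrees(s["joints"][[0,5]]))
p,d,K,T=load("top0");p2,d2,K2,T2=load("side0")
q=lambda x,y:(275+(x-375+.5)/5-.5,150+(y+.5)/5-.5)
q2=lambda x,y:(255+(x+.5)/5-.5,205+(y+.5)/5-.5)
def yw(a,b): v=b-a; return np.degrees(np.arctan2(v[1],v[0]))
print("top tank front edge",yw(onz(K,T,*q(482,193),123),onz(K,T,*q(638,148),123)))
print("tank rear",yw(onz(K,T,*q(450,110),123),onz(K,T,*q(612,57),123)))
print("side tank rear edge",yw(onz(K2,T2,*q2(250,28),123),onz(K2,T2,*q2(470,135),123)))
print("side front top edge",yw(onz(K2,T2,*q2(45,225),95),onz(K2,T2,*q2(310,375),95)))
print("side right edge",yw(onz(K2,T2,*q2(310,375),95),onz(K2,T2,*q2(490,185),95)))
for a in [(45,225),(310,375),(490,185)]: print(onz(K2,T2,*q2(*a),95))
E
```

```text
[[-0.    -0.968  0.25 ]
 [-0.001  0.25   0.968]
 [-1.     0.    -0.001]]
jaw yaw 75.51811100099474 [ 62.71784007 -12.80014956]
top tank front edge -75.69700270148982
tank rear -73.49262355484676
side tank rear edge -71.71172041210959
side front top edge -70.71996305920726
side right edge 15.167385881789615
[ 478.52607769 -203.46501246   95.        ]
[ 530.01782551 -350.66675982   95.        ]
[ 691.69169973 -306.83974705   95.        ]
```

```bash
python3 -m jog '[{"linear":[-0.03,-0.737,-0.243],"rotation":[-1,0,0],"grip":85},{"linear":[-0.03,-0.737,-0.243],"rotation":[-1,0,0],"grip":85},{"linear":[-0.03,-0.737,-0.243],"rotation":[-1,0,0],"grip":85},{"linear":[-0.03,-0.737,-0.243],"rotation":[-1,0,0],"grip":85},{"linear":[-0.03,-0.737,-0.243],"rotation":[-1,0,0],"grip":85},{"linear":[-0.03,-0.737,-0.243],"rotation":[-1,0,0],"grip":85},{"linear":[-0.03,-0.737,-0.243],"rotation":[-1,0,0],"grip":85},{"linear":[-0.03,-0.737,-0.243],"rotation":[-1,0,0],"grip":85}]' 
cat > tgt.py <<'E'
import sys,numpy as np
from scipy.spatial.transform import Rotation as R
from rig import sense
def pose():
    s=sense();w,x,y,z=s["ee_rot"];return s["eef_pos"],R.from_quat([x,y,z,w]).as_matrix(),s
def plan(target,jawyaw=None,axis=(0,0,-1)):
    """TCP target, tool x along axis, jaw (tool z) yaw deg -> numbers"""
    p,M,s=pose(); l=M.T@(np.asarray(target,float)-p)/300
    x=np.array(axis,float);x/=np.linalg.norm(x)
    if jawyaw is None: z=M[:,2]
    else:
        a=np.radians(jawyaw);z=np.array([np.cos(a),np.sin(a),0])
    z=z-x*(z@x);z/=np.linalg.norm(z);D=np.column_stack([x,np.cross(z,x),z])
    r=R.from_matrix(M.T@D).as_rotvec()/0.5
    print("t",round(s["time_s"],2),"tcp",p.round(1),"jaw",round(np.degrees(np.arctan2(M[1,2],M[0,2])),2),"toolx",M[:,0].round(4),"F",s["force"].round(1),"tq",s["wrist_torque"].round(2),"w",round(s["grip_width"]*85.4,1))
    print("linear",l.round(4),"rotation",r.round(4))
E
python3 -c "
from tgt import *
plan([523,256,240],135)"
```

```text
time_s: 0.82
eef_pos: [328.6, 381.1, 239.7]
ee_rot: [-0.435, 0.557, -0.436, -0.557]
force: [-0.5, 0.4, -1.1]
grip_width: 0.994
t 0.82 tcp [328.6 381.1 239.7] jaw 103.94 toolx [-8.0e-04 -1.1e-03 -1.0e+00] F [-0.5  0.4 -1.1] tq [ 0.03  0.03 -0.01] w 84.9
linear [-0.0012 -0.5285 -0.5609] rotation [-1.084  -0.0012 -0.0026]
```

```bash
python3 -m jog '[{"linear":[0,-0.528,-0.561],"rotation":[-1,0,0],"grip":85},{"linear":[0,-0.528,-0.561],"rotation":[-1,0,0],"grip":85},{"linear":[0,-0.528,-0.561],"rotation":[-1,0,0],"grip":85},{"linear":[0,-0.528,-0.561],"rotation":[-1,0,0],"grip":85},{"linear":[0,-0.528,-0.561],"rotation":[-1,0,0],"grip":85},{"linear":[0,-0.528,-0.561],"rotation":[-1,0,0],"grip":85},{"linear":[0,-0.528,-0.561],"rotation":[-1,0,0],"grip":85},{"linear":[0,-0.528,-0.561],"rotation":[-1,0,0],"grip":85}]' 
cat > shot.py <<'E'
import sys,cv2,numpy as np
from rig import *
n,name=sys.argv[1:3]
c=calibration(n);p,d=capture(n)
cv2.imwrite(f"pics/{name}.png",p[:,:,::-1]);np.savez(f"pics/{name}.npz",p=p,d=d,K=c["intrinsics"],T=c["world_from_camera"])
E
python3 shot.py wrist w1
```

```text
time_s: 1.48
eef_pos: [522.9, 256.1, 238.8]
ee_rot: [0.284, -0.647, 0.285, 0.648]
force: [0.2, 0.4, -0.2]
grip_width: 0.996
```

View pics/w1.png

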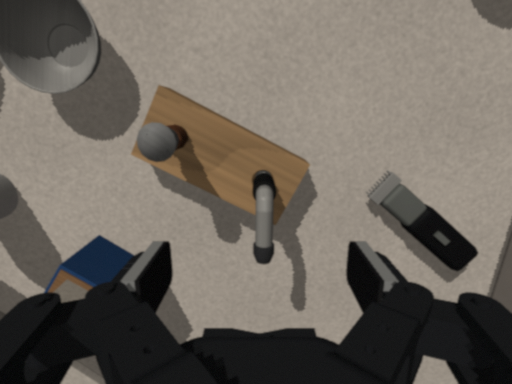

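```bash
python3 - <<'E'
from h import *
p,d,K,T=load("w1")
print(T.round(3))
P=np.zeros((384,512,3))
v,u=np.mgrid[:384,:512]
c=np.stack([(u-K[0,2])/K[0,0]*d,-(v-K[1,2])/K[1,1]*d,-d],-1)
W=c@T[:3,:3].T+T[:3,3]
np.save("pics/w1W.npy",W)
for r in range(160,268,5):
    seg=W[r,240:290];z=seg[:,2];i=np.where(z>44)[0]
    if len(i): print(r,240+i.min(),240+i.max(),seg[i].mean(0).round(1), z.max().round(1))
cv2.imwrite("pics/w1z.png",cv2.resize(p[80:280,120:320,::-1],None,fx=3,fy=3,interpolation=cv2.INTER_CUBIC))
b=W[100:215,135:305].reshape(-1,3);b=b[abs(b[:,2]-40)<4]
print(b[:,2].mean()); r=cv2.minAreaRect(b[:,:2].astype(np.float32));print(r)
g=W[20:60,200:300].reshape(-1,3);print("ground z",np.median(g[:,2]))
E
```

```text
[[-6.75000e-01 -7.10000e-01 -1.98000e-01  4.71990e+02]
 [ 7.37000e-01 -6.51000e-01 -1.81000e-01  2.10741e+02]
 [ 0.00000e+00 -2.68000e-01  9.63000e-01  3.80982e+02]
 [ 0.00000e+00  0.00000e+00  0.00000e+00  1.00000e+00]]
175 256 269 [518.6 258.9  61.6] 67.0
180 253 272 [519.6 259.4  81.8] 90.2
185 251 274 [519.2 259.3 105. ] 381.0
190 252 275 [522.9 263.6 102.4] 109.4
195 252 274 [525.7 265.3 108.9] 115.9
200 255 272 [527.5 267.5 116.3] 118.7
205 255 272 [530.7 270.4 117.9] 121.2
210 255 272 [533.9 273.3 119.8] 122.5
215 255 272 [537.3 276.4 120.5] 122.9
220 255 272 [541.  279.9 120.2] 122.1
225 255 271 [545.  282.9 120.3] 122.3
230 255 271 [548.8 286.4 120.1] 122.5
235 255 271 [552.5 289.9 120.2] 122.0
240 255 271 [556.3 293.4 120. ] 122.4
245 252 273 [560.8 296.9 119.1] 122.3
250 252 273 [563.9 299.7 121.3] 124.4
255 253 272 [567.7 303.2 121.5] 123.7
260 255 269 [572.  306.5 121.5] 123.9
39.46905038511517
((541.6378784179688, 213.15899658203125), (85.39463806152344, 190.06234741210938), 15.066169738769531)
ground z -0.5411820011594841
```

View pics/w1z.png

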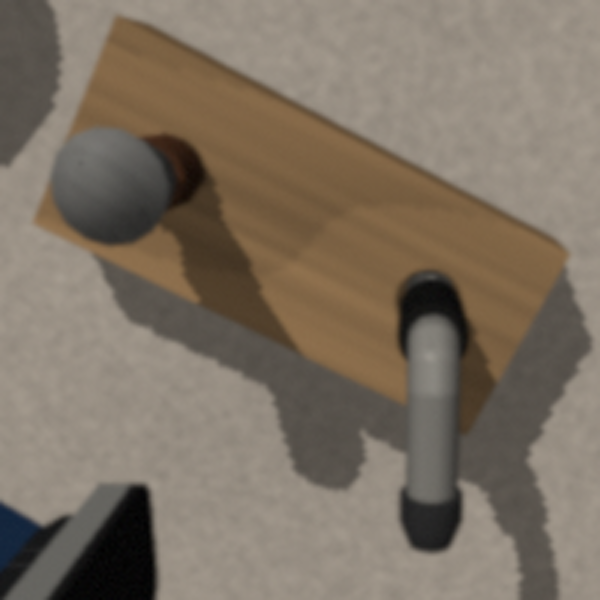

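```bash
python3 -c "
from tgt import *
plan([526,265.3,55],132.2)"
```

```text
t 1.53 tcp [522.1 256.9 239.2] jaw 132.62 toolx [-0.0021 -0.001  -1.    ] F [0.2 0.5 0.2] tq [-0.   -0.04 -0.01] w 84.8
linear [ 0.6139 -0.03    0.0114] rotation [ 0.0147  0.0013 -0.0044]
```

```bash
python3 -m jog '[{"linear":[0.1,-0.03,0.0114],"rotation":[0.0147,0,0],"grip":85},{"linear":[0.2,-0.03,0.0114],"rotation":[0.0147,0,0],"grip":85},{"linear":[0.3,-0.03,0.0114],"rotation":[0.0147,0,0],"grip":85},{"linear":[0.4,-0.03,0.0114],"rotation":[0.0147,0,0],"grip":85},{"linear":[0.5,-0.03,0.0114],"rotation":[0.0147,0,0],"grip":85},{"linear":[0.56,-0.03,0.0114],"rotation":[0.0147,0,0],"grip":85},{"linear":[0.614,-0.03,0.0114],"rotation":[0.0147,0,0],"grip":85},{"linear":[0.614,-0.03,0.0114],"rotation":[0.0147,0,0],"grip":85},{"linear":[0.614,-0.03,0.0114],"rotation":[0.0147,0,0],"grip":85}]' 
python3 -c "
from tgt import *
plan([526,265.3,55],132.2)"; python3 shot.py wrist w2;python3 shot.py side s2;
```

```text
time_s: 2.28
eef_pos: [524.8, 266.6, 55.2]
ee_rot: [0.285, -0.646, 0.287, 0.648]
force: [0.1, -0.4, 0.2]
grip_width: 0.995
t 2.28 tcp [524.8 266.6  55.2] jaw 132.31 toolx [-0.003  -0.0011 -1.    ] F [ 0.1 -0.4  0.2] tq [-0.01 -0.01 -0.  ] w 85.0
linear [ 0.0005  0.     -0.0058] rotation [ 0.0039  0.0024 -0.006 ]
```

View pics/w2.png

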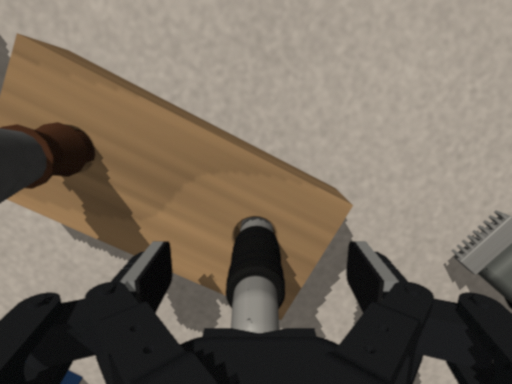

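```bash
python3 -m jog '[{"linear":[0,0,0],"rotation":[0,0,0],"grip":40},{"linear":[0,0,0],"rotation":[0,0,0],"grip":30},{"linear":[0,0,0],"rotation":[0,0,0],"grip":26},{"linear":[0,0,0],"rotation":[0,0,0],"grip":10},{"linear":[0,0,0],"rotation":[0,0,0],"grip":10},{"linear":[0,0,0],"rotation":[0,0,0],"grip":10},{"linear":[0,0,0],"rotation":[0,0,0],"grip":10},{"linear":[0,0,0],"rotation":[0,0,0],"grip":10},{"linear":[0,0,0],"rotation":[0,0,0],"grip":10},{"linear":[0,0,0],"rotation":[0,0,0],"grip":10},{"linear":[0,0,0],"rotation":[0,0,0],"grip":10},{"linear":[0,0,0],"rotation":[0,0,0],"grip":10}]' 70
python3 -c "
from tgt import *
plan([526,265.3,55],132.2)"; python3 shot.py wrist w3
```

```text
time_s: 3.38
eef_pos: [526.3, 266.3, 56.8]
ee_rot: [-0.286, 0.647, -0.286, -0.646]
force: [-1.1, -0.4, 5.5]
grip_width: 0.264
t 3.38 tcp [526.3 266.3  56.8] jaw 132.27 toolx [ 5.e-04 -3.e-04 -1.e+00] F [-1.1 -0.4  5.5] tq [-0.14  0.16  0.04] w 22.5
linear [ 0.0061  0.0029 -0.0019] rotation [ 0.0023 -0.0011  0.0004]
```

View pics/w3.png

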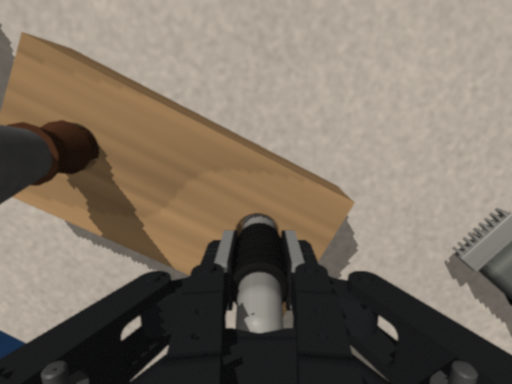

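```bash
python3 -m jog '[{"linear":[-0.05,0,0],"rotation":[0,0,0],"grip":10},{"linear":[-0.1,0,0],"rotation":[0,0,0],"grip":10},{"linear":[-0.2,0,0],"rotation":[0,0,0],"grip":10},{"linear":[-0.3,0,0],"rotation":[0,0,0],"grip":10},{"linear":[-0.4,0,0],"rotation":[0,0,0],"grip":10},{"linear":[-0.5,0,0],"rotation":[0,0,0],"grip":10},{"linear":[-0.6,0,0],"rotation":[0,0,0],"grip":10},{"linear":[-0.6,0,0],"rotation":[0,0,0],"grip":10},{"linear":[-0.6,0,0],"rotation":[0,0,0],"grip":10}]' 
python3 -c "
from tgt import *
plan([540,100,235],60)"; python3 shot.py side s4;python3 shot.py wrist w4; python3 - <<'E'
import cv2
a=cv2.imread('pics/s4.png');cv2.imwrite('pics/s4z.png',cv2.resize(a[60:200,130:290],None,fx=5,fy=4.2857,interpolation=cv2.INTER_CUBIC))
E
```

```text
time_s: 4.18
eef_pos: [526.4, 266.5, 237.4]
ee_rot: [-0.286, 0.647, -0.286, -0.646]
force: [1.2, -0.1, -2.9]
grip_width: 0.264
t 4.18 tcp [526.4 266.5 237.4] jaw 132.27 toolx [ 2.1e-03  2.0e-04 -1.0e+00] F [ 1.2 -0.1 -2.9] tq [ 0.   -0.02  0.01] w 22.5
linear [ 0.0078  0.3397 -0.4411] rotation [ 2.5228 -0.      0.0046]
```

View pics/s4z.png

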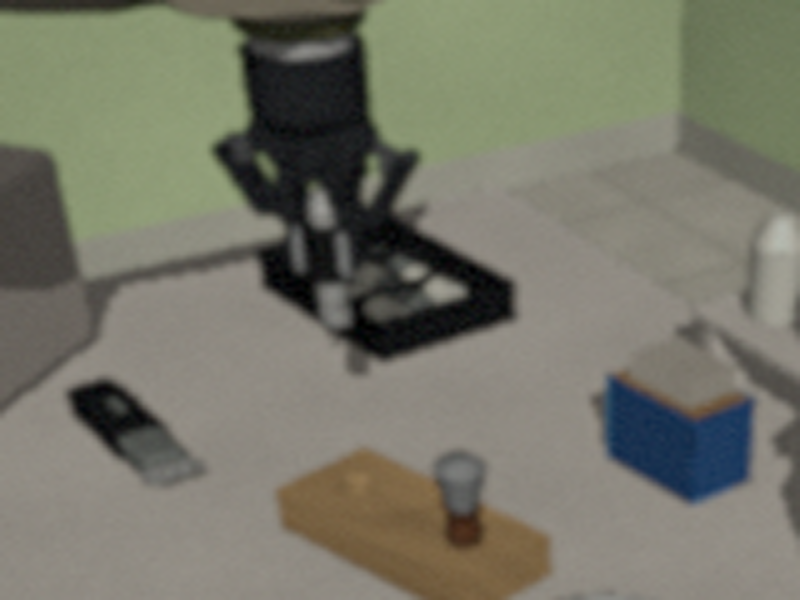

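View pics/w4.png

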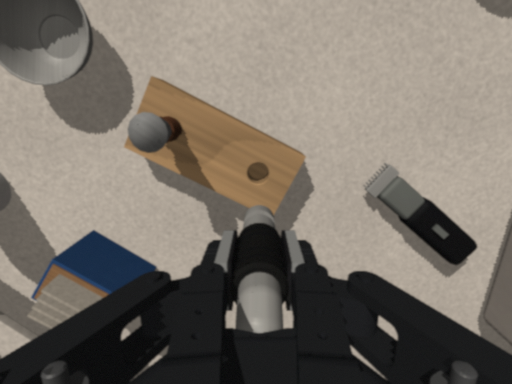

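```bash
python3 -m jog '[{"linear":[0,0.334,-0.417],"rotation":[1,0,0],"grip":10},{"linear":[0,0.334,-0.417],"rotation":[1,0,0],"grip":10},{"linear":[0,0.334,-0.417],"rotation":[1,0,0],"grip":10},{"linear":[0,0.334,-0.417],"rotation":[1,0,0],"grip":10},{"linear":[0,0.334,-0.417],"rotation":[1,0,0],"grip":10},{"linear":[0,0.334,-0.417],"rotation":[1,0,0],"grip":10}]' 
python3 -m jog '[{"linear":[0,0.093,-0.526],"rotation":[1,0,0],"grip":10},{"linear":[0,0.093,-0.526],"rotation":[1,0,0],"grip":10},{"linear":[0,0.093,-0.526],"rotation":[1,0,0],"grip":10},{"linear":[0,0.093,-0.526],"rotation":[1,0,0],"grip":10},{"linear":[0,0.093,-0.526],"rotation":[1,0,0],"grip":10},{"linear":[0,0.093,-0.526],"rotation":[1,0,0],"grip":10}]' 
python3 -m jog '[{"linear":[0,-0.145,-0.41],"rotation":[1,0,0],"grip":10},{"linear":[0,-0.145,-0.41],"rotation":[1,0,0],"grip":10},{"linear":[0,-0.145,-0.41],"rotation":[1,0,0],"grip":10},{"linear":[0,-0.145,-0.41],"rotation":[1,0,0],"grip":10},{"linear":[0,-0.145,-0.41],"rotation":[1,0,0],"grip":10},{"linear":[0,-0.145,-0.41],"rotation":[1,0,0],"grip":10}]' 
python3 -c "
from tgt import *
plan([560,-230,237],-73.7)"
```

```text
time_s: 4.78
eef_pos: [535.2, 104.8, 233.4]
ee_rot: [0.436, -0.554, 0.439, 0.557]
force: [0.2, 0.4, -2.6]
grip_width: 0.261
time_s: 5.28
eef_pos: [544.6, -55.5, 232.2]
ee_rot: [0.56, -0.428, 0.564, 0.431]
force: [0.8, 0.0, -2.0]
grip_width: 0.265
time_s: 5.78
eef_pos: [554.6, -183.8, 231.4]
ee_rot: [0.647, -0.277, 0.652, 0.281]
force: [-0.0, -0.5, -3.0]
grip_width: 0.265
t 5.78 tcp [ 554.6 -183.8  231.4] jaw 46.5 toolx [-0.0089  0.0016 -1.    ] F [-0.  -0.5 -3. ] tq [0.   0.04 0.06] w 22.7
linear [-0.019  -0.119  -0.0994] rotation [ 4.1956e+00 -2.1700e-02  1.4000e-03]
```

```bash
python3 -m jog '[{"linear":[-0.02,-0.1,-0.1],"rotation":[1,0,0],"grip":10},{"linear":[-0.02,-0.1,-0.1],"rotation":[1,0,0],"grip":10},{"linear":[-0.02,-0.1,-0.1],"rotation":[1,0,0],"grip":10},{"linear":[-0.02,-0.1,-0.1],"rotation":[1,0,0],"grip":10},{"linear":[-0.02,-0.1,-0.1],"rotation":[1,0,0],"grip":10}]' 
python3 -m jog '[{"linear":[0,0,0],"rotation":[1,0,0],"grip":10},{"linear":[0,0,0],"rotation":[1,0,0],"grip":10},{"linear":[0,0,0],"rotation":[1,0,0],"grip":10},{"linear":[0,0,0],"rotation":[1,0,0],"grip":10},{"linear":[0,0,0],"rotation":[1,0,0],"grip":10}]' 
python3 -m jog '[{"linear":[0,0,0],"rotation":[1,0,0],"grip":10},{"linear":[0,0,0],"rotation":[1,0,0],"grip":10},{"linear":[0,0,0],"rotation":[1,0,0],"grip":10},{"linear":[0,0,0],"rotation":[1,0,0],"grip":10},{"linear":[0,0,0],"rotation":[1,0,0],"grip":10}]' 
python3 -m jog '[{"linear":[0,0,0],"rotation":[1,0,0],"grip":10},{"linear":[0,0,0],"rotation":[1,0,0],"grip":10},{"linear":[0,0,0],"rotation":[1,0,0],"grip":10},{"linear":[0,0,0],"rotation":[1,0,0],"grip":10},{"linear":[0,0,0],"rotation":[1,0,0],"grip":10}]' 
python3 -c "
from tgt import *
plan([530,-265,250],-73.7)"; python3 shot.py wrist w5
```

```text
time_s: 6.2
eef_pos: [556.2, -223.7, 237.3]
ee_rot: [0.695, -0.109, 0.701, 0.112]
force: [0.1, -0.0, -2.6]
grip_width: 0.265
time_s: 6.62
eef_pos: [556.6, -221.8, 237.3]
ee_rot: [0.701, 0.065, 0.707, -0.063]
force: [-0.6, 0.3, -1.7]
grip_width: 0.26
time_s: 7.03
eef_pos: [556.9, -220.6, 237.4]
ee_rot: [0.664, 0.234, 0.67, -0.234]
force: [0.6, 0.1, -2.9]
grip_width: 0.263
time_s: 7.45
eef_pos: [557.0, -219.8, 237.4]
ee_rot: [0.586, 0.389, 0.593, -0.391]
force: [-0.0, 0.3, -2.5]
grip_width: 0.263
t 7.45 tcp [ 557.  -219.8  237.4] jaw -67.02 toolx [-0.0091  0.003  -1.    ] F [-0.   0.3 -2.5] tq [ 0.01  0.04 -0.04] w 22.5
linear [-0.0418 -0.1421  0.1034] rotation [ 0.2332 -0.0117  0.0152]
```

View pics/w5.png

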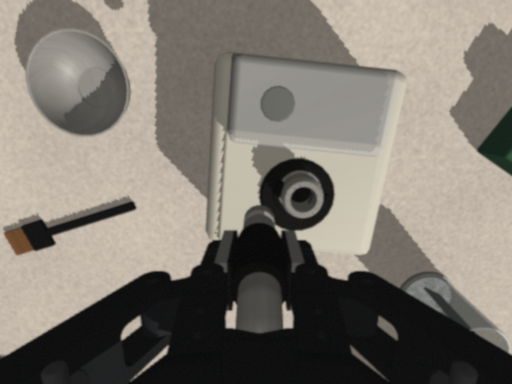

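```bash
python3 -m jog '[{"linear":[-0.02,-0.142,0.103],"rotation":[0.233,-0.012,0.015],"grip":10},{"linear":[-0.02,-0.142,0.103],"rotation":[0.233,-0.012,0.015],"grip":10},{"linear":[-0.02,-0.142,0.103],"rotation":[0.233,-0.012,0.015],"grip":10},{"linear":[-0.02,-0.142,0.103],"rotation":[0.233,-0.012,0.015],"grip":10},{"linear":[-0.02,-0.142,0.103],"rotation":[0.233,-0.012,0.015],"grip":10},{"linear":[-0.02,-0.142,0.103],"rotation":[0.233,-0.012,0.015],"grip":10}]' 
python3 -c "
from tgt import *
plan([530,-265,250],-73.7)"; python3 shot.py wrist w6
python3 - <<'E'
from h import *
p,d,K,T=load("w6")
cv2.imwrite("pics/w6z.png",cv2.resize(p[90:240,170:370,::-1],None,fx=4,fy=4,interpolation=cv2.INTER_CUBIC))
E
```

```text
time_s: 8.0
eef_pos: [530.5, -264.2, 243.3]
ee_rot: [0.568, 0.422, 0.568, -0.422]
force: [-0.0, 0.5, -2.0]
grip_width: 0.266
t 8.0 tcp [ 530.5 -264.2  243.3] jaw -73.21 toolx [-2.e-04  2.e-04 -1.e+00] F [-0.   0.5 -2. ] tq [ 0.03 -0.03  0.03] w 22.7
linear [-0.0222 -0.0025  0.0021] rotation [ 0.0172 -0.0005  0.0002]
```

View pics/w6z.png

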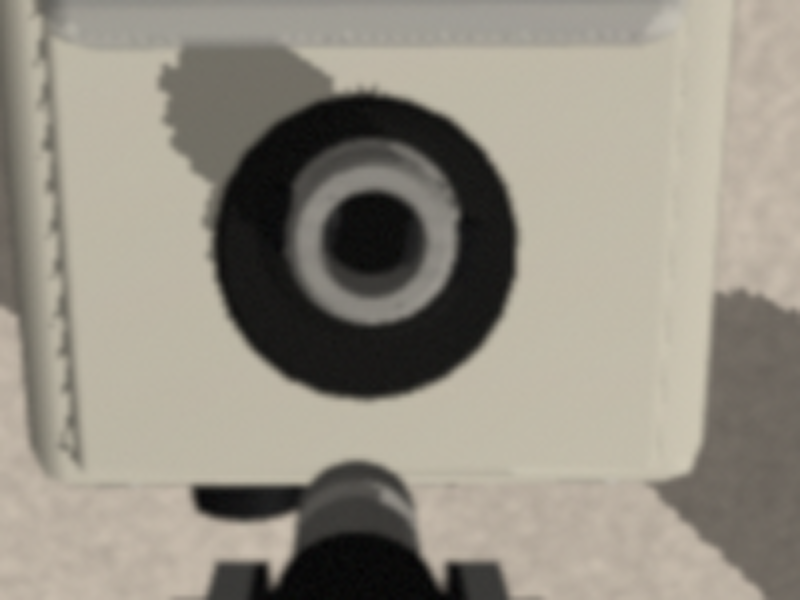

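View pics/w6.png

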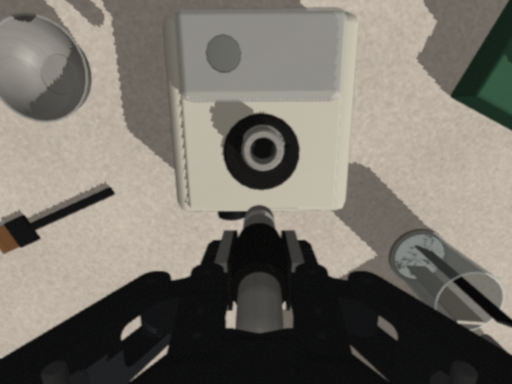

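```bash
python3 - <<'E'
from h import *
p,d,K,T=load("w6")
q=lambda x,y:(170+(x+.5)/4-.5,90+(y+.5)/4-.5)
print(T.round(3))
# ellipse fits on rim
g=cv2.cvtColor(p,cv2.COLOR_RGB2GRAY)
big=cv2.resize(g[90:240,170:370],None,fx=4,fy=4,interpolation=cv2.INTER_CUBIC)
b=(big[150:345,270:480]<70).astype(np.uint8)
n,l,st,ce=cv2.connectedComponentsWithStats(b)
for i in range(1,n):
    if st[i,4]>2000: print(st[i],ce[i]+[270,150])
rim=onz(K,T,*q(373.5,244),134);print("rim",rim)
for x,y in[(288,244),(459,244),(373,163),(373,325)]:print(onz(K,T,*q(x,y),134).round(1))
print("boot",[onz(K,T,*q(x,y),103).round(1) for x,y in[(217,245),(517,245),(366,95),(366,398)]])
tcp=np.array([530.5,-264.2,243.3])
for off in(-43,-45): 
  e=onz(K,T,*q(357,462),tcp[2]+off+2.2);print("pipe edge",e, "minus tcp in steamer axes",(lambda v:(v[0]*np.cos(.29)+v[1]*np.sin(.29),-v[0]*np.sin(.29)+v[1]*np.cos(.29)))(e-tcp))
v,u=np.mgrid[:384,:512]
c=np.stack([(u-K[0,2])/K[0,0]*d,-(v-K[1,2])/K[1,1]*d,-d],-1);W=c@T[:3,:3].T+T[:3,3]
print(W[206:224:2,259].round(1)); print("rimz",W[135:165:2,247].round(1)[:,2])
E
```

```text
[[ 2.88000e-01  9.22000e-01  2.59000e-01  5.95496e+02]
 [-9.58000e-01  2.77000e-01  7.80000e-02 -2.43552e+02]
 [ 0.00000e+00 -2.71000e-01  9.63000e-01  3.85337e+02]
 [ 0.00000e+00  0.00000e+00  0.00000e+00  1.00000e+00]]
[    0     0   210   195 16408] [375.15151146 266.40468064]
[  53   41  101  103 8128] [373.00073819 241.71272146]
rim [ 565.65938154 -256.17145634  134.        ]
[ 560.4 -238.8  134. ]
[ 570.9 -273.5  134. ]
[ 581.7 -251.2  134. ]
[ 549.  -261.2  134. ]
boot [array([ 551. , -222.1,  103. ]), array([ 571.6, -290.5,  103. ]), array([ 594.2, -246.1,  103. ]), array([ 525.2, -267. ,  103. ])]
pipe edge [ 539.30692942 -260.45466163  202.5       ] minus tcp in steamer axes (np.float64(9.510174020619642), np.float64(1.070586486904682))
pipe edge [ 538.69228945 -260.63955949  200.5       ] minus tcp in steamer axes (np.float64(8.868327083125715), np.float64(1.0691669156607668))
[[ 539.  -260.6  203.4]
 [ 538.9 -260.7  207.1]
 [ 538.6 -260.7  210.2]
 [ 537.8 -261.   211.4]
 [ 538.9 -260.7  218.3]
 [ 538.8 -260.7  221.7]
 [ 538.8 -260.7  224.9]
 [ 538.9 -260.6  228.6]
 [ 538.9 -260.7  231.6]]
rimz [128.5 132.2 133.2 132.9 132.7 133.3 133.7 134.5 134.  132.5 133.7 132.4
 133.8 132.6 132.3]
```

```bash
python3 -c "
from tgt import *
plan([566.6,-256.9,186],-73.5)"
```

```text
t 8.05 tcp [ 530.5 -264.2  243.4] jaw -73.24 toolx [-1.e-04  1.e-04 -1.e+00] F [-0.7 -0.8 -2.2] tq [-0.01 -0.04 -0.05] w 22.6
linear [0.1912 0.1222 0.0113] rotation [ 0.0089 -0.0003  0.0002]
```

```bash
python3 -m jog '[{"linear":[0,0.06,0.006],"rotation":[0.009,0,0],"grip":10},{"linear":[0,0.122,0.011],"rotation":[0.009,0,0],"grip":10},{"linear":[0,0.122,0.011],"rotation":[0.009,0,0],"grip":10},{"linear":[0.09,0.122,0.011],"rotation":[0.009,0,0],"grip":10},{"linear":[0.15,0.122,0.011],"rotation":[0.009,0,0],"grip":10},{"linear":[0.19,0.122,0.011],"rotation":[0.009,0,0],"grip":10},{"linear":[0.19,0.122,0.011],"rotation":[0.009,0,0],"grip":10},{"linear":[0.19,0.122,0.011],"rotation":[0.009,0,0],"grip":10}]' 
python3 -c "
from tgt import *
plan([566.6,-256.9,180],-73.5)"; python3 shot.py wrist w7;python3 shot.py side s7
python3 - <<'E'
from h import *
p=load("w7")[0];a=cv2.resize(p[90:240,190:340,::-1],None,fx=4,fy=4,interpolation=cv2.INTER_CUBIC)
cv2.imwrite("pics/w7z.png",a)
p=load("s7")[0];a=cv2.resize(p[180:280,250:360,::-1],None,fx=5,fy=5,interpolation=cv2.INTER_CUBIC)
cv2.imwrite("pics/s7z.png",a)
E
```

```text
time_s: 8.72
eef_pos: [566.4, -256.5, 186.3]
ee_rot: [0.566, 0.423, 0.567, -0.423]
force: [-0.0, 0.7, -1.0]
grip_width: 0.267
t 8.72 tcp [ 566.4 -256.5  186.3] jaw -73.43 toolx [-8.e-04  5.e-04 -1.e+00] F [-0.   0.7 -1. ] tq [-0.   -0.05  0.02] w 22.8
linear [0.0211 0.0002 0.0014] rotation [ 0.0025 -0.0015  0.0013]
```

View pics/w7z.png

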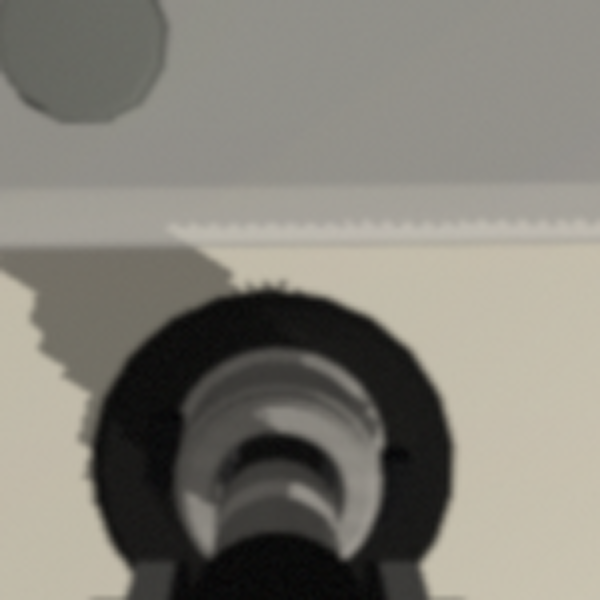

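View pics/s7z.png

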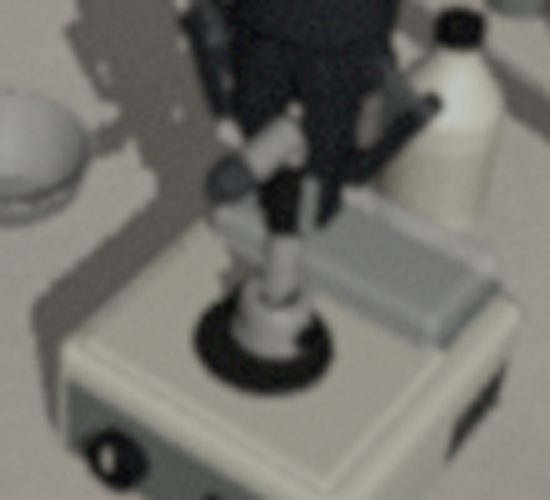

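```bash
python3 - <<'E'
from h import *
p,d,K,T=load("w7")
q=lambda x,y:(190+(x+.5)/4-.5,90+(y+.5)/4-.5)
a=np.radians(16.5);ex=np.array([np.cos(a),np.sin(a)]);ey=np.array([-np.sin(a),np.cos(a)])
S=lambda P:(P[:2]@ex,P[:2]@ey)
print("pipe axis",S(onz(K,T,*q(279,458),146.2))[0]-10,S(onz(K,T,*q(279.5,480),148))[1])
print("bore",S(onz(K,T,*q(280.5,435),134))[0]-11,S(onz(K,T,*q(280.5,470),134))[1])
print("L/R",S(onz(K,T,*q(177,475),134))[1],S(onz(K,T,*q(383,475),134))[1], "pipe LR",S(onz(K,T,*q(218,495),148))[1],S(onz(K,T,*q(341,495),148))[1])
v,u=np.mgrid[:384,:512]
c=np.stack([(u-K[0,2])/K[0,0]*d,-(v-K[1,2])/K[1,1]*d,-d],-1);W=c@T[:3,:3].T+T[:3,3]
for r in range(195,218,2): print(r,W[r,259].round(1),round(W[r,259,:2]@ex,1))
E
```

```text
pipe axis 470.6114481197086 -406.1697764289154
bore 469.8641468452867 -406.36647902434305
L/R -388.4766277220436 -424.0846207414759 pipe LR -396.259681868568 -416.0845717631789
195 [ 578.6 -251.9  133.8] 483.2
197 [ 631.6 -236.2  328.3] 538.5
199 [ 568.4 -254.9  107.9] 472.6
201 [ 566.7 -255.4  107.3] 470.8
203 [ 565.  -255.9  106.8] 469.0
205 [ 574.7 -253.   143.6] 479.2
207 [ 574.9 -253.   148.3] 479.4
209 [ 574.8 -253.   152.2] 479.3
211 [ 574.2 -253.2  154. ] 478.6
213 [ 572.8 -253.6  153.8] 477.2
215 [ 574.6 -253.1  162.5] 479.0
217 [ 574.4 -253.1  165.4] 478.8
```

```bash
python3 -m jog '[{"linear":[0.01,0,0.001],"rotation":[0,0,0],"grip":10},{"linear":[0.02,0,0.001],"rotation":[0,0,0],"grip":10},{"linear":[0.025,0,0.001],"rotation":[0,0,0],"grip":10},{"linear":[0.03,0,0.001],"rotation":[0,0,0],"grip":10},{"linear":[0.034,0,0.001],"rotation":[0,0,0],"grip":10},{"linear":[0.038,0,0.001],"rotation":[0,0,0],"grip":10},{"linear":[0.042,0,0.001],"rotation":[0,0,0],"grip":10},{"linear":[0.045,0,0.001],"rotation":[0,0,0],"grip":10},{"linear":[0.045,0,0.001],"rotation":[0,0,0],"grip":10}]' 
python3 -c "
from tgt import *
plan([566.6,-256.9,172],-73.5)"; python3 shot.py wrist w8
python3 - <<'E'
from h import *
p=load("w8")[0];a=cv2.resize(p[90:240,190:340,::-1],None,fx=4,fy=4,interpolation=cv2.INTER_CUBIC)
cv2.imwrite("pics/w8z.png",a)
E
```

```text
time_s: 9.57
eef_pos: [566.9, -257.2, 173.9]
ee_rot: [0.567, 0.423, 0.566, -0.423]
force: [0.3, 0.6, -1.5]
grip_width: 0.264
t 9.57 tcp [ 566.9 -257.2  173.9] jaw -73.46 toolx [ 1.2e-03 -9.0e-04 -1.0e+00] F [ 0.3  0.6 -1.5] tq [-0.01  0.04  0.06] w 22.5
linear [ 0.0064 -0.0008 -0.0013] rotation [ 0.0014  0.0024 -0.0018]
```

View pics/w8z.png

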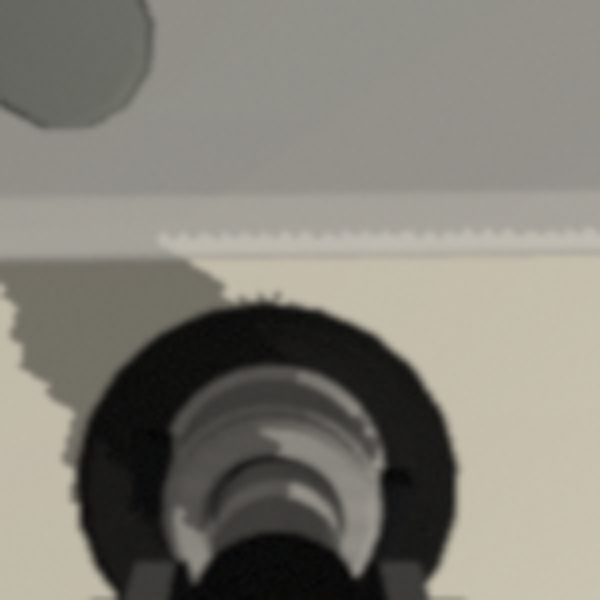

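The pipe end is centred in the bore with no contact force yet. I'll go on down in small steps.

```bash
python3 -m jog '[{"linear":[0.004,0,0],"rotation":[0,0,0],"grip":10},{"linear":[0.008,0,0],"rotation":[0,0,0],"grip":10},{"linear":[0.012,0,0],"rotation":[0,0,0],"grip":10},{"linear":[0.016,0,0],"rotation":[0,0,0],"grip":10},{"linear":[0.016,0,0],"rotation":[0,0,0],"grip":10}]' 80
python3 -c "
from tgt import *
plan([566.6,-256.9,165],-73.5)"
python3 -m jog '[{"linear":[0.004,0,0],"rotation":[0,0,0],"grip":10},{"linear":[0.008,0,0],"rotation":[0,0,0],"grip":10},{"linear":[0.012,0,0],"rotation":[0,0,0],"grip":10},{"linear":[0.016,0,0],"rotation":[0,0,0],"grip":10},{"linear":[0.016,0,0],"rotation":[0,0,0],"grip":10}]'
python3 -c "
from tgt import *
plan([566.6,-256.9,165],-73.5)"
```

```text
time_s: 10.03
eef_pos: [566.9, -257.0, 169.0]
ee_rot: [0.567, 0.423, 0.566, -0.423]
force: [-0.8, 0.6, -1.5]
grip_width: 0.259
t 10.03 tcp [ 566.9 -257.   169. ] jaw -73.46 toolx [ 1.e-03 -4.e-04 -1.e+00] F [-0.8  0.6 -1.5] tq [0.23 0.01 0.02] w 22.2
linear [ 0.0133 -0.001  -0.0007] rotation [ 0.0014  0.0013 -0.0018]
time_s: 10.45
eef_pos: [566.9, -256.9, 163.7]
ee_rot: [0.567, 0.423, 0.567, -0.423]
force: [2.6, 0.2, -2.4]
grip_width: 0.263
t 10.45 tcp [ 566.9 -256.9  163.7] jaw -73.46 toolx [ 8.e-04  1.e-04 -1.e+00] F [ 2.6  0.2 -2.4] tq [ 0.17 -0.27 -0.03] w 22.4
linear [-0.0044 -0.001  -0.0002] rotation [ 0.0015  0.0003 -0.0016]
```

```bash
for i in 1; do python3 -m jog '[{"linear":[0.004,0,0],"rotation":[0,0,0],"grip":10},{"linear":[0.008,0,0],"rotation":[0,0,0],"grip":10},{"linear":[0.012,0,0],"rotation":[0,0,0],"grip":10},{"linear":[0.012,0,0],"rotation":[0,0,0],"grip":10}]'; done
python3 -c "
from tgt import *
plan([566.6,-256.9,150],-73.5)"
python3 -m jog '[{"linear":[0.004,0,0],"rotation":[0,0,0],"grip":10},{"linear":[0.008,0,0],"rotation":[0,0,0],"grip":10},{"linear":[0.008,0,0],"rotation":[0,0,0],"grip":10}]'
python3 -c "
from tgt import *
plan([566.6,-256.9,150],-73.5)"
```

```text
time_s: 10.78
eef_pos: [566.8, -256.8, 159.6]
ee_rot: [0.567, 0.423, 0.567, -0.423]
force: [0.6, 0.7, -2.5]
grip_width: 0.262
t 10.78 tcp [ 566.8 -256.8  159.6] jaw -73.46 toolx [ 2.e-04  5.e-04 -1.e+00] F [ 0.6  0.7 -2.5] tq [ 0.11 -0.15 -0.02] w 22.4
linear [ 0.032  -0.0006  0.0001] rotation [ 0.0014 -0.0008 -0.0006]
time_s: 11.03
eef_pos: [566.7, -256.8, 156.8]
ee_rot: [0.566, 0.423, 0.567, -0.423]
force: [-0.1, 0.7, -1.9]
grip_width: 0.265
t 11.03 tcp [ 566.7 -256.8  156.8] jaw -73.46 toolx [-2.e-04  7.e-04 -1.e+00] F [-0.1  0.7 -1.9] tq [ 0.07 -0.15  0.02] w 22.6
linear [ 0.0227 -0.0003  0.0003] rotation [ 0.0013 -0.0015 -0.    ]
```

```bash
python3 shot.py wrist w9; python3 shot.py side s9
python3 - <<'E'
from h import *
p,d,K,T=load("w9");a=cv2.resize(p[110:260,190:340,::-1],None,fx=3.5,fy=3.5,interpolation=cv2.INTER_CUBIC)
p=load("s9")[0];b=cv2.resize(p[195:270,260:335,::-1],None,fx=7,fy=7,interpolation=cv2.INTER_CUBIC)
cv2.imwrite("pics/ws9.png",cv2.resize(np.hstack([a,b]),(800,400)))
E
```

```text
(no output)
```

View pics/ws9.png

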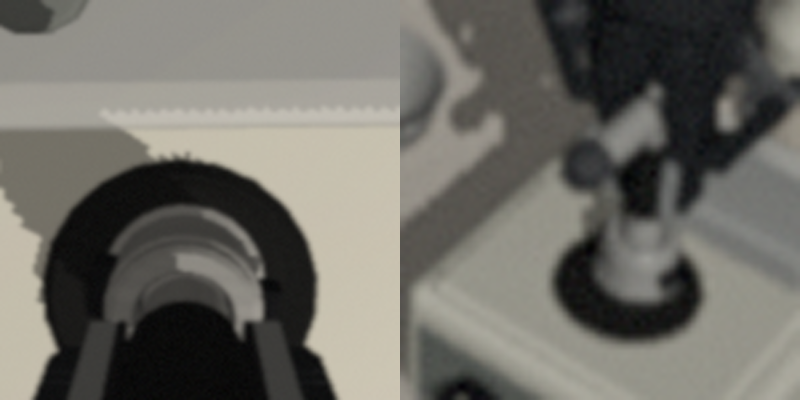

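```bash
python3 -m jog '[{"linear":[0.004,0,0],"rotation":[0,0,0],"grip":10},{"linear":[0.008,0,0],"rotation":[0,0,0],"grip":10},{"linear":[0.008,0,0],"rotation":[0,0,0],"grip":10}]'
python3 -m jog '[{"linear":[0.004,0,0],"rotation":[0,0,0],"grip":10},{"linear":[0.008,0,0],"rotation":[0,0,0],"grip":10},{"linear":[0.008,0,0],"rotation":[0,0,0],"grip":10}]'
```

```text
time_s: 11.38
eef_pos: [566.6, -256.7, 154.1]
ee_rot: [0.566, 0.423, 0.567, -0.423]
force: [-0.2, 0.6, -3.6]
grip_width: 0.257
time_s: 11.63
eef_pos: [566.4, -256.6, 151.2]
ee_rot: [0.566, 0.423, 0.567, -0.423]
force: [0.3, 0.1, -2.8]
grip_width: 0.261
```

```bash
python3 shot.py wrist w10
python3 - <<'E'
from h import *
p,d,K,T=load("w10")
v,u=np.mgrid[:384,:512]
c=np.stack([(u-K[0,2])/K[0,0]*d,-(v-K[1,2])/K[1,1]*d,-d],-1);W=c@T[:3,:3].T+T[:3,3]
for r in range(205,275,3): print(r,p[r,259],W[r,259].round(1))
cv2.imwrite("pics/w10z.png",cv2.resize(p[150:300,180:340,::-1],None,fx=4,fy=4,interpolation=cv2.INTER_CUBIC))
E
```

```text
205 [81 79 75] [ 582.5 -250.8  134.1]
208 [84 83 78] [ 580.6 -251.4  133.3]
211 [84 83 79] [ 579.1 -251.8  134.2]
214 [71 70 67] [ 577.3 -252.4  133.7]
217 [64 61 58] [ 574.2 -253.3  130.2]
220 [63 61 58] [ 574.4 -253.2  135.5]
223 [28 28 25] [ 576.6 -252.6  146. ]
226 [11 13 12] [ 576.5 -252.6  150.1]
229 [12 12 12] [ 576.4 -252.7  153.9]
232 [11 10  9] [ 577.1 -252.5  159.3]
235 [12 11 10] [ 576.7 -252.6  162. ]
238 [12  9  9] [ 576.2 -252.7  164.4]
241 [8 6 7] [ 576.7 -252.6  168.8]
244 [11 12 12] [ 576.7 -252.6  172. ]
247 [13 15 12] [ 577.1 -252.5  176. ]
250 [13 12 11] [ 576.5 -252.7  177.5]
253 [10  9 10] [ 576.7 -252.6  180.7]
256 [11 13 12] [ 576.9 -252.5  183.8]
259 [12 11 11] [ 576.1 -252.8  184.6]
262 [15 15 14] [ 576.6 -252.6  188.2]
265 [16 15 14] [ 576.  -252.8  189.4]
268 [18 17 17] [ 575.6 -253.   190.9]
271 [33 32 31] [ 573.9 -253.5  190.1]
274 [63 62 59] [ 573.3 -253.6  191.3]
```

View pics/w10z.png

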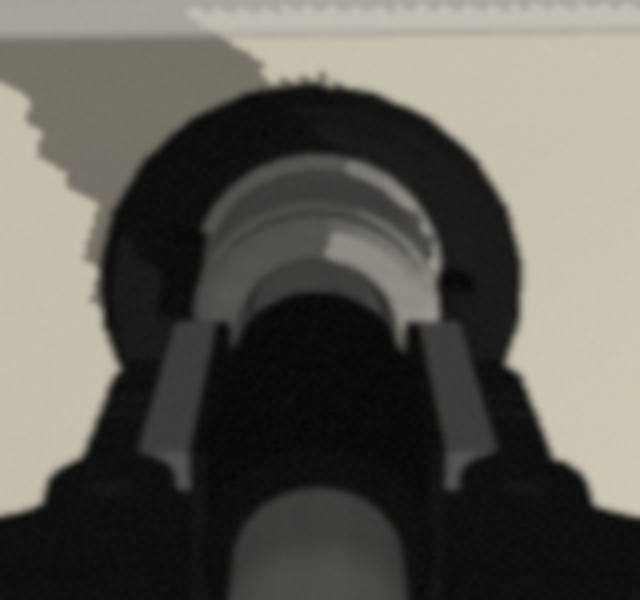

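```bash
python3 -m jog '[{"linear":[0.003,0,0],"rotation":[0,0,0],"grip":10},{"linear":[0.006,0,0],"rotation":[0,0,0],"grip":10},{"linear":[0.006,0,0],"rotation":[0,0,0],"grip":10}]'
python3 -m jog '[{"linear":[0.003,0,0],"rotation":[0,0,0],"grip":10},{"linear":[0.003,0,0],"rotation":[0,0,0],"grip":10}]'
```

```text
time_s: 11.93
eef_pos: [566.6, -256.8, 150.8]
ee_rot: [0.567, 0.423, 0.567, -0.423]
force: [-1.8, 0.8, 6.6]
grip_width: 0.261
time_s: 12.1
eef_pos: [566.7, -256.7, 150.8]
ee_rot: [0.567, 0.423, 0.567, -0.423]
force: [-2.7, 1.9, 5.6]
grip_width: 0.263
```

```bash
python3 -m jog '[{"linear":[0.004,0,0],"rotation":[0,0,0],"grip":10},{"linear":[0.007,0,0],"rotation":[0,0,0],"grip":10},{"linear":[0.007,0,0],"rotation":[0,0,0],"grip":10}]'

```

```text
time_s: 12.35
eef_pos: [566.9, -256.7, 150.6]
ee_rot: [0.567, 0.423, 0.566, -0.423]
force: [-4.3, 2.5, 13.2]
grip_width: 0.261
```

```bash
python3 -m jog '[{"linear":[0.004,0,0],"rotation":[0,0,0],"grip":10},{"linear":[0.008,0,0],"rotation":[0,0,0],"grip":10},{"linear":[0.011,0,0],"rotation":[0,0,0],"grip":10},{"linear":[0.011,0,0],"rotation":[0,0,0],"grip":10}]'
python3 shot.py wrist w11
python3 - <<'E'
from h import *
from tgt import *
plan([566.9,-256.7,150.6],-73.5)
p,d,K,T=load("w11")
cv2.imwrite("pics/w11z.png",cv2.resize(p[150:300,180:340,::-1],None,fx=4,fy=4,interpolation=cv2.INTER_CUBIC))
for r in range(214,228):print(r,p[r,256:262].mean((0,1)).round(),onz(K,T,259,r,144).round(1),onz(K,T,259,r,134).round(1))
E
```

```text
time_s: 12.68
eef_pos: [567.2, -256.8, 150.5]
ee_rot: [0.568, 0.423, 0.565, -0.423]
force: [-6.1, 4.0, 21.0]
grip_width: 0.263
t 12.73 tcp [ 567.2 -256.9  150.5] jaw -73.43 toolx [ 0.0039 -0.0025 -1.    ] F [-7.3  3.7 20.6] tq [ 0.96  1.39 -0.05] w 22.5
linear [-0.0002 -0.0009 -0.0009] rotation [ 0.0023  0.0069 -0.006 ]
214 95.0 [ 581.8 -251.5  144. ] [ 578.5 -252.5  134. ]
215 93.0 [ 581.3 -251.7  144. ] [ 577.9 -252.7  134. ]
216 82.0 [ 580.8 -251.8  144. ] [ 577.3 -252.9  134. ]
217 68.0 [ 580.2 -252.   144. ] [ 576.8 -253.1  134. ]
218 62.0 [ 579.7 -252.1  144. ] [ 576.2 -253.2  134. ]
219 61.0 [ 579.1 -252.3  144. ] [ 575.6 -253.4  134. ]
220 61.0 [ 578.6 -252.5  144. ] [ 575.  -253.6  134. ]
221 60.0 [ 578.  -252.6  144. ] [ 574.4 -253.7  134. ]
222 53.0 [ 577.5 -252.8  144. ] [ 573.9 -253.9  134. ]
223 34.0 [ 576.9 -253.   144. ] [ 573.3 -254.1  134. ]
224 15.0 [ 576.4 -253.1  144. ] [ 572.7 -254.3  134. ]
225 11.0 [ 575.9 -253.3  144. ] [ 572.1 -254.4  134. ]
226 11.0 [ 575.3 -253.4  144. ] [ 571.5 -254.6  134. ]
227 10.0 [ 574.7 -253.6  144. ] [ 570.9 -254.8  134. ]
```

View pics/w11z.png

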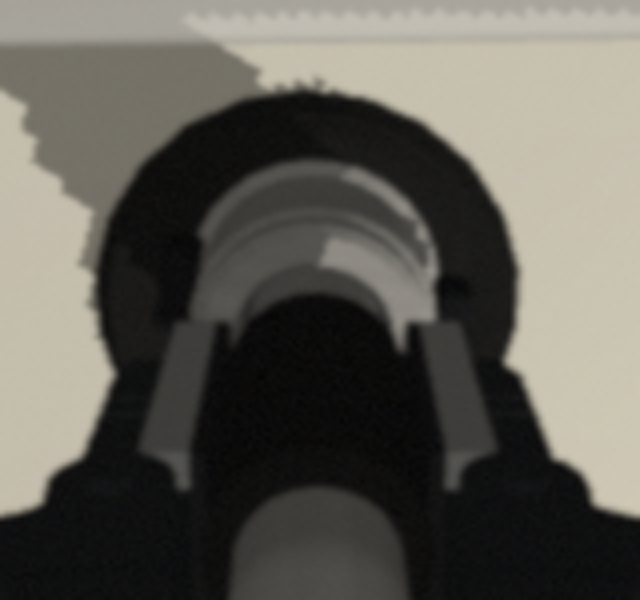

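```bash
python3 -m jog '[{"linear":[-0.002,0,0],"rotation":[0,0,0],"grip":10},{"linear":[-0.004,0,0],"rotation":[0,0,0],"grip":10},{"linear":[-0.006,0,0],"rotation":[0,0,0],"grip":10},{"linear":[-0.009,0,0],"rotation":[0,0,0],"grip":10},{"linear":[-0.009,0,0],"rotation":[0,0,0],"grip":10}]'

```

```text
time_s: 13.15
eef_pos: [567.1, -256.8, 152.8]
ee_rot: [0.568, 0.423, 0.565, -0.423]
force: [-0.6, -0.4, -1.4]
grip_width: 0.262
```

```bash
python3 -m jog '[{"linear":[-0.002,0,0],"rotation":[0,0,0],"grip":10},{"linear":[-0.004,0,0],"rotation":[0,0,0],"grip":10},{"linear":[-0.004,0,0],"rotation":[0,0,0],"grip":10}]'

```

```text
time_s: 13.4
eef_pos: [566.9, -256.7, 153.2]
ee_rot: [0.568, 0.423, 0.566, -0.423]
force: [1.9, -0.9, -7.3]
grip_width: 0.262
```

It holds: the tool has stopped about 2.5 mm up and the force is building. I'll raise the pull to about 12 N net. With the unloaded reading near −2, that should read about −14.

```bash
python3 -m jog '[{"linear":[-0.003,0,0],"rotation":[0,0,0],"grip":10},{"linear":[-0.0065,0,0],"rotation":[0,0,0],"grip":10},{"linear":[-0.0065,0,0],"rotation":[0,0,0],"grip":10},{"linear":[-0.0065,0,0],"rotation":[0,0,0],"grip":10},{"linear":[-0.0065,0,0],"rotation":[0,0,0],"grip":10},{"linear":[-0.0065,0,0],"rotation":[0,0,0],"grip":10}]'

```

```text
time_s: 13.9
eef_pos: [566.5, -256.5, 153.9]
ee_rot: [0.567, 0.423, 0.567, -0.423]
force: [4.2, -3.2, -22.2]
grip_width: 0.261
```

```bash
python3 -m jog '[{"linear":[0.004,0,0],"rotation":[0,0,0],"grip":10},{"linear":[0.008,0,0],"rotation":[0,0,0],"grip":10},{"linear":[0.011,0,0],"rotation":[0,0,0],"grip":10},{"linear":[0.011,0,0],"rotation":[0,0,0],"grip":10}]'
python3 -c "
from tgt import *
plan([566.9,-256.7,150.6],-73.5)"
python3 shot.py side s12;python3 shot.py top t12;python3 - <<'E'
from h import *
p=load("s12")[0];b=cv2.resize(p[195:285,250:360,::-1],None,fx=5,fy=5,interpolation=cv2.INTER_CUBIC)
p=load("t12")[0];a=cv2.resize(p[150:230,270:360,::-1],None,fx=4,fy=5.625,interpolation=cv2.INTER_CUBIC)
cv2.imwrite("pics/s12z.png",cv2.resize(b,(550,450)))
E
```

```text
time_s: 14.23
eef_pos: [567.0, -256.7, 152.1]
ee_rot: [0.568, 0.423, 0.566, -0.423]
force: [-0.3, 0.9, -1.6]
grip_width: 0.262
t 14.23 tcp [ 567.  -256.7  152.1] jaw -73.43 toolx [ 0.0026 -0.0016 -1.    ] F [-0.3  0.9 -1.6] tq [ 0.02 -0.01  0.04] w 22.4
linear [ 0.0051 -0.0002 -0.0001] rotation [ 0.0023  0.0046 -0.0041]
```

View pics/s12z.png

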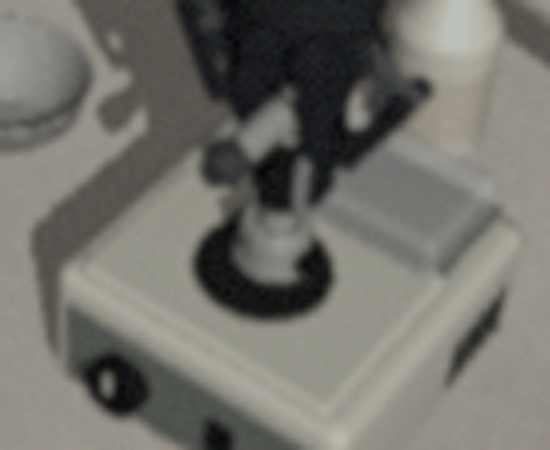

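```bash
python3 -m jog '[{"linear":[0.003,0,0],"rotation":[0,0,0],"grip":10},{"linear":[0.006,0,0],"rotation":[0,0,0],"grip":10},{"linear":[0.006,0,0],"rotation":[0,0,0],"grip":10},{"linear":[0.006,0,0],"rotation":[0,0,0],"grip":10}]'

```

```text
time_s: 14.67
eef_pos: [567.1, -256.8, 150.8]
ee_rot: [0.568, 0.423, 0.565, -0.423]
force: [-0.0, 1.0, 3.9]
grip_width: 0.26
```

```bash
python3 -m jog '[{"linear":[0,0,0],"rotation":[0,0,0],"grip":35},{"linear":[0,0,0],"rotation":[0,0,0],"grip":60},{"linear":[0,0,0],"rotation":[0,0,0],"grip":85},{"linear":[0,0,0],"rotation":[0,0,0],"grip":85},{"linear":[0,0,0],"rotation":[0,0,0],"grip":85},{"linear":[0,0,0],"rotation":[0,0,0],"grip":85},{"linear":[0,0,0],"rotation":[0,0,0],"grip":85},{"linear":[0,0,0],"rotation":[0,0,0],"grip":85}]'
python3 shot.py wrist w13
```

```text
time_s: 15.33
eef_pos: [567.1, -256.8, 150.8]
ee_rot: [0.568, 0.423, 0.565, -0.423]
force: [-0.1, -1.1, -0.2]
grip_width: 0.995
```

View pics/w13.png

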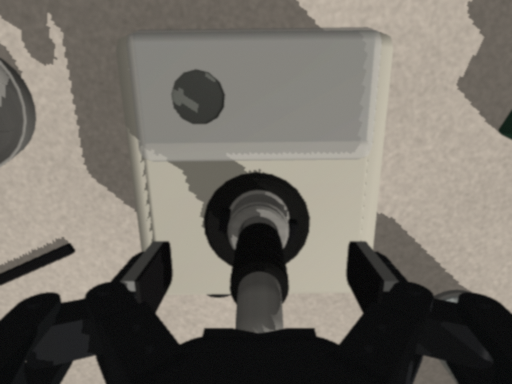

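The gripper is free and the pipe stands in the fitting at about (259,240). I'll go straight up about 120 mm, which keeps the fingers clear of the nozzle, and check.

```bash
python3 -m jog '[{"linear":[-0.05,0,0],"rotation":[0,0,0],"grip":85},{"linear":[-0.1,0,0],"rotation":[0,0,0],"grip":85},{"linear":[-0.2,0,0],"rotation":[0,0,0],"grip":85},{"linear":[-0.3,0,0],"rotation":[0,0,0],"grip":85},{"linear":[-0.4,0,0],"rotation":[0,0,0],"grip":85},{"linear":[-0.4,0,0],"rotation":[0,0,0],"grip":85},{"linear":[-0.4,0,0],"rotation":[0,0,0],"grip":85}]'
python3 shot.py wrist w14;python3 shot.py side s14
python3 - <<'E'
from h import *
p=load("s14")[0];cv2.imwrite("pics/s14z.png",cv2.resize(p[175:285,240:370,::-1],None,fx=5,fy=5,interpolation=cv2.INTER_CUBIC))
p,d,K,T=load("w14")
v,u=np.mgrid[:384,:512]
c=np.stack([(u-K[0,2])/K[0,0]*d,-(v-K[1,2])/K[1,1]*d,-d],-1);W=c@T[:3,:3].T+T[:3,3]
pts=[]
for r in range(150,290,6):
    s=W[r,235:285];i=np.where((s[:,2]>195)&(s[:,2]<225))[0]
    if len(i)>4: m=s[i].mean(0);pts.append(m);print(r,235+i.min(),235+i.max(),m.round(1),s[i,2].max().round(1))
E
```

```text
time_s: 15.97
eef_pos: [567.1, -256.8, 272.3]
ee_rot: [0.569, 0.423, 0.564, -0.423]
force: [0.6, -0.3, -0.6]
grip_width: 0.994
198 249 267 [ 572.  -254.   200.5] 203.2
204 247 268 [ 568.9 -254.5  205.5] 208.3
210 247 269 [ 565.8 -255.8  209.5] 211.5
216 247 269 [ 561.9 -256.7  211.3] 214.1
222 247 269 [ 558.1 -258.1  213.1] 214.9
228 247 268 [ 554.  -258.9  214.3] 216.9
234 247 268 [ 549.5 -260.3  214.2] 216.5
240 247 268 [ 545.  -261.6  214.2] 216.1
246 247 268 [ 540.4 -262.9  214.3] 216.3
252 247 268 [ 535.7 -264.3  214.2] 217.0
258 247 268 [ 531.  -265.7  214.2] 216.4
264 245 269 [ 525.3 -267.   212.6] 216.2
270 244 270 [ 521.1 -268.2  213.9] 216.1
276 244 270 [ 517.1 -269.4  215.4] 218.1
282 246 268 [ 512.6 -270.8  216.1] 218.2
288 248 265 [ 506.9 -272.   215.2] 217.2
```

View pics/w14.png

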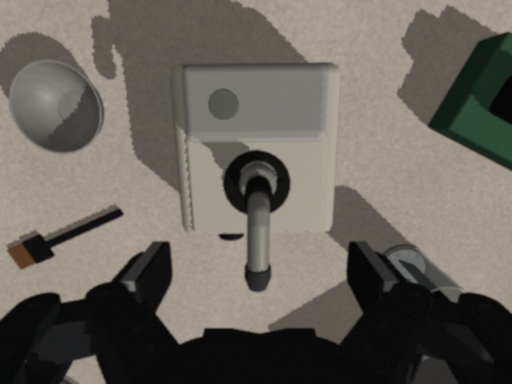

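View pics/s14z.png

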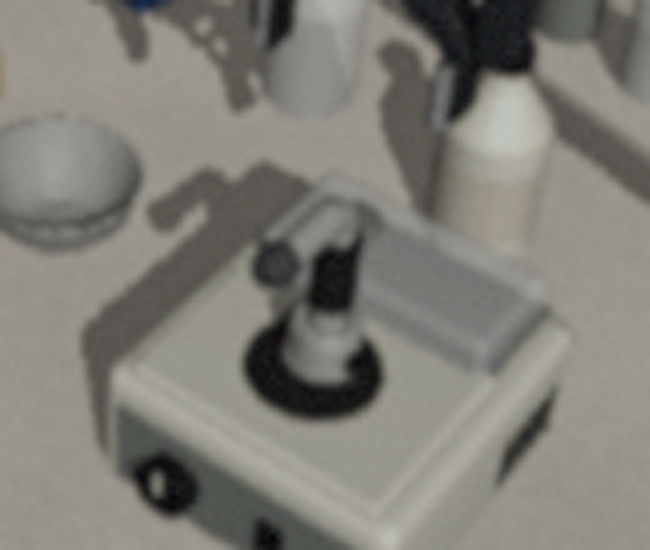

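Nozzle yaw is about 16° against about 16.5° for the steamer, it is level, and the nozzle sits 94 mm higher than it did in the stand. That puts the lower end at 106 mm, on the seat.

```bash
python3 -c "
from rig import *
print(finish_job())"
```

```text
the job is handed in; nothing more can be done
None
```

The steam pipe is locked into the steamer, upright, with its nozzle out over the front panel. I handed the job in at about 16 s, with the gripper open and clear above it.

I gripped the pipe on its sleeve, lifted it from the stand and turned it to face the front. I found the fitting's off-centre axis in the wrist camera and pushed the pipe down in small steps.

**Seating:** The pipe stopped firmly, and I pressed up to about 21 N (limit 45 N). After release, the nozzle was 94 mm higher than in the stand. That puts the lower end at about 106 mm, which is seat level.

**Pull test:** After about 2.5 mm of upward movement the pipe held. The pull overshot the 12 N asked: the reading was about 22 N, so about 20 N net of the pipe's weight. It stayed locked, and I then set it back down on the seat with about 4–6 N.

**Final pose:** The nozzle is level and points within about 1° of the steamer's forward direction. I saw nothing disturbed in the last pictures, but they do not show the stand, clipper or comb jar clearly.

**Unconfirmed:** I never saw the latch's 15 N resistance or the snap itself, because forces were only read at the end of each step. That it is locked rests on the pull test and the seated height.

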